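Shut the deposit box and press its cam-lock lever home

ROBOT

A 6-joint arm with a two-finger parallel gripper is mounted at the origin on the work surface. World frame = base frame: x ahead of the robot, y to its left, z up, the work surface at z = 0. Lengths are in m, angles in rad, forces in N, time in s.
With the tool pointing down it reaches from about 0.425 to 0.95 m from the base axis. Payload 14.7 kg.
Tool frame: the origin (TCP) lies on the front face of the gripper's body, between the roots of the fingers; the fingertips stand 73 mm ahead of it and the grasp point (between the pads) lies bot.grasp_offset ahead of it (bot.grasp_offset is the distance from the TCP to the grasp point, in m); z points along the fingers, y is the line along which they close (so a half turn about z gives the same grasp; the last joint's range is limited). The gripper opens to 85 mm and grips with 20 to 120 N. Pads are 22 mm wide; open, the fingers measure 114 mm over their backs; the gripper's body (76 mm by 85 mm) begins 54 mm behind the grasp point. The pads swing forward as they close: fully open they stand 13 mm farther back than shut.
Start: joints at [-1.307, 0.48, 1.596, -0, 1.065, -0.047], TCP at [0.199, -0.619, 0.304] pointing down, gripper open.
Joint ranges: [-2.75, 2.75], [-0.82, 2.05], [0.23, 2.67], [-1.56, 4.7], [0.09, 2.69], [-2.92, 2.92]. Speed limits (rad/s): [1.89, 1.89, 2.39, 3.01, 3.01, 3.01].

INTERFACE

Orientations are given as a rotation vector (axis times angle).
In Python, from rig import bot, cams, job gives the robot as it stands. The module is installed in compiled form; this text tells all that it offers.
- The arm moves only by the shell command python3 -m crank 'ROWS' [OPENING]. ROWS is JSON, a list of rows, each a list of 2 entries, a list of its own where there are three numbers: the shift along the tool's x, y, z each as a share of 0.5 m, from -1 to 1, then the turn, a rotation vector about the tool's x, y, z each as a share of 2 pi rad, from -1 to 1. A call has exactly 10 rows; each row is the pose to reach, as a shift and turn from the pose commanded when the call began, along the tool's axes at that moment, turning the shorter way round; what a row does not reach only later rows make up. A row lasts 1/10 s, in which the tool goes at most 50 mm and 8.59 degrees, less where a joint would pass 70% of its speed; a pose out of reach is approached as far as the arm can. A call with a number of a shift or a turn outside -1 to 1 is refused whole. A call with a gripper value outside its range is refused whole. OPENING is the opening, from -1 (shut) to 1 (fully open), set as the call begins (- or left out, the last holds). The fingers move at their own pace and stop on an object; the grip force is fixed at half the most. Time passes only in rows, so rows that repeat a pose let the fingers close, or fill a call up. It gives the time, the measured TCP pose, the force, the opening and the grip force at its end, in the units of the state.
- bot.get_obs(): the state, without advancing time (a new reading comes with each control period).
- cams.capture(name): name is "scene" or "top" or "wrist"; returns (picture, depth): 400x640x3 uint8, red, green, blue; 400x640 float32, m along the optical axis (not along the pixel's ray), 0 where there is no reading.
- cams.camera_params(name): a dict with "fov_y" (degrees; the focal length in pixels is half the picture's height over the tangent of half this angle, whatever the lens; pixels are square), "cx", "cy" (the principal point, pixels), "rvec" (rotation vector, rad) and "tvec" (3), from world to camera coordinates, as OpenCV has them. Camera axes: x right, y down, z forward; pixel columns grow to the right and rows downward; lengths in m; the calibration is good to about 2 mm. A picture is of the moment at which its call begins: read the wrist's pose just before it. camera_params takes no time and is no camera call; for the wrist camera it gives the pose at the moment of the call.
- job.finish_job(): hands the job in; it is judged then, once.
The state is a dict: "t": time; "joint_pos": joint angles; "joint_velocities": joint speeds; "joint_torque": joint torques, N m; "position": TCP position; "tool_rot": TCP orientation; "wrist_force": force on the tool from outside, world axes, zero at the start; "moment": the same for the moment, N m; "gripper_width": opening from 0.0 (shut) to 1.0 (fully open); "grasp_force": force on a finger pad.
Only numpy, scipy, OpenCV 4.12 (cv2) and the standard library are available. Lean on these libraries where they do the work, as an engineer would, in place of code of your own. Each camera call takes 0.05 s, during which the arm holds its last target. There are 200 camera calls.

TASK

The customer has taken out what he wants to look at, so secure his deposit box: fold the open lid right down without slamming it, then swing the brass cam-lock lever on the box's front deck through its quarter turn over the lid until it bears firmly against the rubber-sleeved stop, and let go so that it stays there. The stop is set differently on every box, so feel for it and do not strain the lock, and leave the valuables on the desk where they lie.

Things in the scene. Friction and masses are not known exactly. Their poses are not given: they have to be found in the camera images.
- box: Grey steel deposit box, firmly fixed; 170 wide (its x), 460 long (its y), 94 mm high. Origin: centre of its underside; +y is the rear (hinge) end, -y the front end. Its top, in one plane 94 mm up: fixed rear top y +82 to +230, hinged lid y +78 to -150, fixed front deck y -152 to -230 mm, which carries the lock lever.
- lid (a joint): Lid hinge, rad: 0 = shut flat on the box, grows as the free (-y) edge rises; starts at 0.9 to 1.25 (standing open), travel ends at 1.35. A friction hinge: the lid stays at any angle where it is left and must be pushed down all the way, 1 to 3 N near its free edge. Shut means flat on the rim, within 0.015.
- lid_plate: The lid: grey steel plate 170 wide, 228 long, 4 mm thick. Origin on the hinge line at mid-width; when shut its axes match the box's and it reaches 230 mm along its own -y. Own z = 0 is its outer (upper) face, which looks to the rear (+y) end while open. It carries the strike with the stop stud at own x +37 to +69, y -210 mm: push the lid clear of it, say at own x -60 to -10 mm.
- lid_hinge (a point): Middle of the lid's hinge line, level with the top of the box: box x = 0, y = +80, z = +94 mm. The hinge axis is parallel to the box's x. Turns with the lid.
- lid_edge (a point): Middle of the lid's free edge on its outer face, 230 mm from the hinge line. The strike beside it (20 mm in from the edge) carries the lever's end stop: an upright stud in a black rubber sleeve, 12 mm in diameter, 22 mm high, set in a slot and adjusted differently each time.
- latch (a joint): Lever angle about its upright pivot, rad: 0 = parked over the deck along the box's -x; grows clockwise seen from above, towards the box's +y, over the shut lid. Starts at 0 to 0.25. First meets its stop somewhere from 1.29 to 1.83, different each time. No spring: about 3 N sideways at the knob turns it and it stays where left. The rubber stop yields about 1 mm per 5 N at the knob.
- lever: Brass lever: bar 14 wide, 12 mm thick, its underside 8 mm above deck and shut lid, 95 mm long from the pivot along its own -x (the box's -x at joint 0) to a round black knob. Origin on the pivot axis, 100 mm above the desk. Home: pressed on the stop with about 10 to 15 N in all at the knob for half a second; under 9 N it may not be seated, above 19 N the lock is strained.
- latch_pivot (a point): On the lever's pivot axis (vertical), box x = +40, y = -190 mm, 6 mm above the deck.
- lever_knob (a point): Centre of the top of the lever's upright black knob, 20 mm in diameter: 95 mm from the pivot axis, 50 mm above deck and shut lid (144 mm above the desk). Its straight side reaches from 20 to 50 mm above the deck; below it is a 24 mm brass disc level with the bar.
- watch: Brass pocket watch, 48 mm in diameter, 13 mm high, origin under its centre. To be left alone.
- ring_case: Red lacquered ring case, 50 x 55 x 40 mm, origin under its centre. To be left alone.
- ingot: Silver ingot, 45 x 95 x 18 mm, origin under its centre. To be left alone.
- loupe: Magnifying loupe, lens 74 mm across at its own +y, black horn handle at its -y, 164 mm long, 13 mm high, origin underneath where the frame meets the handle. To be left alone.
- clamp: Chrome spring clamp, 24 x 60 x 30 mm, lying on the desk, origin under its centre. To be left alone.
- key_pair: Two keys (brass, steel) with a red tag, about 60 x 90 mm, 6 mm high. To be left alone.
- pen: Dark pen lying along its own y, 125 mm long, 11 mm thick. To be left alone.

How it is judged:
By the outcome, as a careful person would: the job done as asked, in the order asked, and still so for the second after the job is handed in, with the robot touching nothing.
It also fails if it takes over 70 s, if anything falls off the work surface, if the arm or the gripper's body presses on something with over 40 N, if the wrist force passes 120 N, or if a joint passes its speed limit or range.

## Working session

There is one attempt and no reset: what is moved stays moved. The work goes in short steps, Python scripts to look and compute and a shell command to move; the robot and the scene stay as the last step left them, time stands still between calls to the robot, and variables do not carry over. Pictures are saved under pics/ and viewed, at most 10 in all, crops included, and the job is handed in when it is done.

```bash
mkdir -p pics; cat > h.py <<'E'
import numpy as np, cv2
from rig import bot,cams,job
from scipy.spatial.transform import Rotation as R
def cap(n,f):
    p=cams.camera_params(n); im,d=cams.capture(n)
    cv2.imwrite(f'pics/{f}.png',im[:,:,::-1]); np.savez(f'pics/{f}.npz',d=d,**{k:np.array(v) for k,v in p.items()})
def world(f,u,v,z=None):
    """deproject; z: intersect world plane z instead of depth"""
    p=np.load(f'pics/{f}.npz'); F=200/np.tan(np.radians(p['fov_y'])/2)
    Rm=R.from_rotvec(p['rvec']).as_matrix(); t=p['tvec']
    ray=np.array([(u-p['cx'])/F,(v-p['cy'])/F,1]); o=-Rm.T@t; r=Rm.T@ray
    k=p['d'][int(round(v)),int(round(u))] if z is None else (z-o[2])/r[2]
    return o+k*r
E
python3 - <<'E'
from h import *
cap('scene','s1');cap('top','t1')
o=bot.get_obs()
for k in o: print(k,np.round(o[k],4))
print(bot.grasp_offset); print(cams.camera_params('top'))
E
```

```text
t 0.1
joint_pos [-1.3066  0.4808  1.5968  0.      1.0651 -0.0466]
joint_velocities [-0.0001  0.0003 -0.002  -0.0013  0.0009  0.0005]
joint_torque [ 6.00000e-04 -9.52258e+01 -4.31043e+01 -2.00000e-04  5.20000e-03
 -0.00000e+00]
position [ 0.1987 -0.6186  0.3034]
tool_rot [-3.1027e+00 -4.8610e-01  2.0000e-04]
wrist_force [-0.0745 -0.7063 -0.3506]
moment [ 0.0312 -0.0261 -0.0152]
grasp_force 0.0
gripper_width 1.0029
0.0539
{'fov_y': 53.08743390347818, 'cx': 321.1657907801812, 'cy': 199.03248022692904, 'rvec': array([ 2.163854  , -2.21131157,  0.03806966]), 'tvec': array([0.06660253, 0.51466408, 1.29850299])}
```

View pics/t1.png

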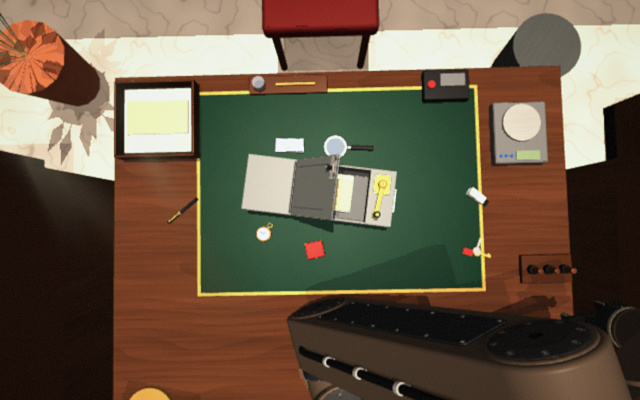

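View pics/s1.png

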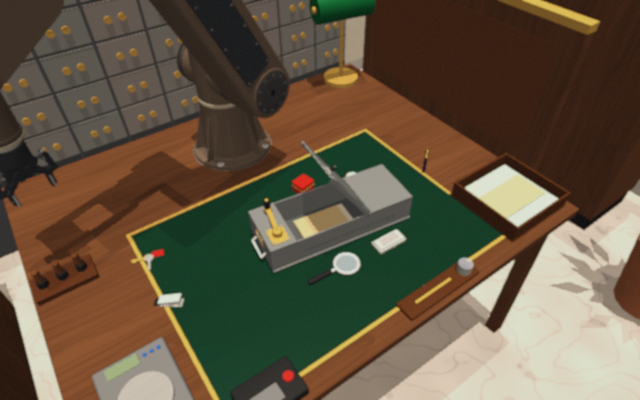

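The top view shows the box with its rear end at the left (≈245,155–245,210) and the deck at the right (≈397,170–392,226). The lid stands open, with its free edge near u≈335, and the lever knob is at ≈(377,214). I'll enlarge this.

```bash
python3 - <<'E'
from h import *
im=cv2.imread('pics/t1.png')[145:240,235:405]
cv2.imwrite('pics/t1c.png',cv2.resize(im,None,fx=4.5,fy=4.5,interpolation=cv2.INTER_CUBIC))
for u,v in [(300,300),(260,185),(320,185),(383,185),(377,214),(330,190),(345,200),(363,190)]: print(u,v,world('t1',u,v).round(4))
E
```

```text
300 300 [0.1879 0.1318 0.0022]
260 185 [0.5593 0.2418 0.0961]
320 185 [0.5438 0.0545 0.2263]
383 185 [ 0.5485 -0.1329  0.1219]
377 214 [ 0.4616 -0.1094  0.1468]
330 190 [0.5262 0.0276 0.2695]
345 200 [ 0.5104 -0.0219  0.0289]
363 190 [ 0.5431 -0.0828  0.0065]
```

View pics/t1c.png

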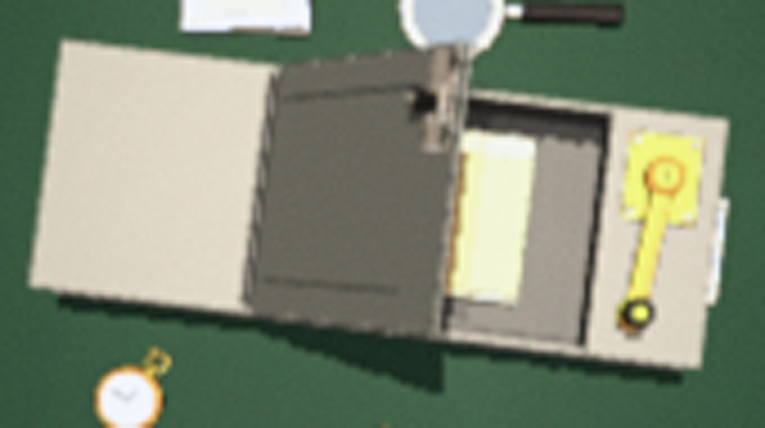

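The crop shows the box-top corners at about (62,40), (30,288), (728,120) and (700,367). The lever pivot is at (666,175), the knob at (637,314), and the strike and stud at (430,100) on the +x side.

```bash
cat > pose.py <<'E'
from h import *
c=np.array([(62,40),(30,288),(728,120),(700,367)])/4.5+[235,145]-.4
P=np.array([world('t1',u,v,.094)[:2] for u,v in c])
B=np.array([(.085,.23),(-.085,.23),(.085,-.23),(-.085,-.23)])
# rigid fit
Pc=P.mean(0); H=B.T@(P-Pc); th=np.arctan2(H[0,1]-H[1,0],H[0,0]+H[1,1])
Rb=np.array([[np.cos(th),-np.sin(th)],[np.sin(th),np.cos(th)]])
def b2w(x,y,z): return np.r_[Rb@[x,y]+Pc,z]
def w2b(p): return np.r_[Rb.T@(np.array(p[:2])-Pc),p[2]]
E
python3 - <<'E'
from pose import *
print('yaw',th,'c',Pc,'res mm',((B@Rb.T+Pc-P)*1e3).round(1).tolist())
q=lambda x,y:(x/4.5+235-.4,y/4.5+145-.4)
print('pivot',w2b(world('t1',*q(666,175),.112)),'knob',w2b(world('t1',*q(637,314),.144)))
pts=np.array([w2b(world('t1',u,v)) for u in range(298,334) for v in range(166,215)])
A=pts[(pts[:,2]>.11)&(pts[:,1]<.1)&(abs(pts[:,0])<.07)]
print(len(A)); s=np.polyfit(A[:,1],A[:,2],1); r=A[:,2]-np.polyval(s,A[:,1]); A=A[abs(r)<.01]; s=np.polyfit(A[:,1],A[:,2],1)
print(s,'lid angle',np.arctan(-s[0]),'z at hinge',np.polyval(s,.08), 'edge z',A[:,2].max())
k=w2b(world('t1',*q(637,314),.144)); d=k[:2]-[.04,-.19]; print('lever',np.arctan2(d[1],-d[0]),np.hypot(*d))
for n,p in dict(piv=(.04,-.19,.1),edge=(-.035,-.15,.098)).items(): print(n,b2w(*p))
E
```

```text
yaw -0.14122594300968608 c [0.54066718 0.06102372] res mm [[-1.2, -0.3], [1.1, -0.4], [0.2, 0.4], [-0.1, 0.2]]
pivot [ 0.04051403 -0.19042482  0.112     ] knob [-0.05558929 -0.17785499  0.144     ]
1651
[-1.51741931  0.21562973] lid angle 0.9881107135001953 z at hinge 0.09423618722133002 edge z 0.28930793962505463
lever 0.1263769621723221 0.09635773871392478
piv [ 0.55352513 -0.13271495  0.1       ]
edge [ 0.48490209 -0.08255641  0.098     ]
```

Checks agree: the pivot is within 0.5 mm, knob radius is 96 mm and the hinge height is right. The lid stands at 0.99 and the lever at 0.126. Next is a helper that converts box-frame tip targets into rows.

```bash
cat > rows.py <<'E'
from pose import *
L=.073
def tip(o): return w2b(o['position']+R.from_rotvec(o['tool_rot']).as_matrix()@[0,0,L])
def plan(ts,L=L,ref=None):
    """ts: list of (bx,by,bz of tip, box yaw of tool x); prints shares from current pose"""
    o=bot.get_obs(); R0=R.from_rotvec(o['tool_rot']); p0=o['position']
    for x,y,z,a in ts:
        p=b2w(x,y,z+L); Rt=R.from_euler('z',a+th)*R.from_rotvec([np.pi,0,0])
        print(((R0.inv().apply(p-p0))/.5).round(4).tolist(),((R0.inv()*Rt).as_rotvec()/2/np.pi).round(4).tolist())
E
python3 - <<'E'
from rows import *
print(tip(bot.get_obs()))
plan([(-.035,-.019,.36,np.pi/2),(-.035,-.019,.285,np.pi/2)])
E
```

```text
[-0.24290256 -0.72091429  0.2303606 ]
[0.9872, -1.0816, -0.2581] [-0.0001, -0.0001, -0.1781]
[0.9872, -1.0815, -0.1081] [-0.0001, -0.0001, -0.1781]
```

```bash
python3 -m crank '[[[0,0,-0.1],[0,0,0]],[[0,0,-0.2],[0,0,0]],[[0,0,-0.26],[0,0,0]],[[0.1,-0.1,-0.26],[0,0,0]],[[0.2,-0.2,-0.26],[0,0,0]],[[0.3,-0.25,-0.26],[0,0,0]],[[0.4,-0.3,-0.26],[0,0,0]],[[0.45,-0.35,-0.26],[0,0,0]],[[0.5,-0.4,-0.26],[0,0,0]],[[0.5,-0.4,-0.26],[0,0,0]]]' -1
python3 -c "
from rows import *
print(tip(bot.get_obs()))
plan([(-.035,-.019,.36,np.pi/2),(-.035,-.019,.285,np.pi/2)])"
```

```text
t: 1.1
position: [0.377, -0.3487, 0.4338]
tool_rot: [-3.102, -0.489, -0.0]
wrist_force: [-0.2, -0.5, -0.9]
gripper_width: -0.003
grasp_force: 0.0
[-0.10435684 -0.4285506   0.36079016]
[0.484, -0.6754, 0.0025] [-0.0001, -0.0002, -0.1777]
[0.4839, -0.6752, 0.1525] [-0.0001, -0.0002, -0.1777]
```

```bash
python3 -m crank '[[[0.06,-0.08,0],[0,0,-0.02]],[[0.12,-0.16,0],[0,0,-0.04]],[[0.18,-0.24,0],[0,0,-0.06]],[[0.24,-0.32,0],[0,0,-0.08]],[[0.3,-0.4,0],[0,0,-0.1]],[[0.36,-0.48,0],[0,0,-0.12]],[[0.42,-0.56,0],[0,0,-0.14]],[[0.46,-0.63,0],[0,0,-0.16]],[[0.484,-0.675,0],[0,0,-0.178]],[[0.484,-0.675,0],[0,0,-0.178]]]'
python3 -c "
from rows import *
print(tip(bot.get_obs()))
plan([(-.035,-.019,.36,np.pi/2),(-.035,-.019,.285,np.pi/2)])"
```

```text
t: 2.1
position: [0.503, 0.0462, 0.4335]
tool_rot: [-2.365, -2.067, 0.0]
wrist_force: [0.2, -0.9, -0.6]
gripper_width: 0.001
grasp_force: 0.0
[-0.03523443 -0.01988812  0.36050256]
[0.0019, 0.0004, 0.001] [-0.0001, -0.0001, 0.0011]
[0.0018, 0.0005, 0.151] [-0.0001, -0.0001, 0.0011]
```

```bash
python3 -m crank '[[[0,0,0.04],[0,0,0]],[[0,0,0.08],[0,0,0]],[[0,0,0.12],[0,0,0]],[[0,0,0.15],[0,0,0]],[[0,0,0.165],[0,0,0]],[[0,0,0.175],[0,0,0]],[[0,0,0.182],[0,0,0]],[[0,0,0.188],[0,0,0]],[[0,0,0.194],[0,0,0]],[[0,0,0.2],[0,0,0]]]'
python3 -c "
from rows import *
print(tip(bot.get_obs()))
for t0,t1 in [(.95,.65),(.65,.35),(.35,.05)]:
  print(); plan([(-.035,.091-.2*np.cos(t),.094+.2*np.sin(t),np.pi/2) for t in np.linspace(t0,t1,11)[1::3]])"
```

```text
t: 3.1
position: [0.5031, 0.0434, 0.3342]
tool_rot: [2.373, 2.058, 0.001]
wrist_force: [-0.5, 0.7, 2.4]
gripper_width: 0.001
grasp_force: 1.1
[-0.03462446 -0.02268618  0.26116393]

[-0.0149, -0.0006, 0.0161] [0.0002, -0.0, -0.0001]
[-0.0425, -0.0006, 0.0391] [0.0002, -0.0, -0.0001]
[-0.068, -0.0006, 0.0646] [0.0002, -0.0, -0.0001]
[-0.091, -0.0007, 0.0922] [0.0002, -0.0, -0.0001]

[-0.0982, -0.0007, 0.1019] [0.0002, -0.0, -0.0001]
[-0.1177, -0.0007, 0.1321] [0.0002, -0.0, -0.0001]
[-0.1345, -0.0007, 0.1639] [0.0002, -0.0, -0.0001]
[-0.1484, -0.0007, 0.1971] [0.0002, -0.0, -0.0001]

[-0.1523, -0.0007, 0.2085] [0.0002, -0.0, -0.0001]
[-0.1621, -0.0008, 0.2431] [0.0002, -0.0, -0.0001]
[-0.1687, -0.0008, 0.2785] [0.0002, -0.0, -0.0001]
[-0.1722, -0.0008, 0.3143] [0.0002, -0.0, -0.0001]
```

```bash
python3 -m crank '[[[-0.015,0,0.016],[0,0,0]],[[-0.024,0,0.0235],[0,0,0]],[[-0.033,0,0.031],[0,0,0]],[[-0.042,0,0.039],[0,0,0]],[[-0.051,0,0.0475],[0,0,0]],[[-0.06,0,0.056],[0,0,0]],[[-0.068,0,0.0645],[0,0,0]],[[-0.076,0,0.0735],[0,0,0]],[[-0.084,0,0.083],[0,0,0]],[[-0.091,0,0.092],[0,0,0]]]'
python3 -c "
from rows import *
print(tip(bot.get_obs()))
for t0,t1 in [(.65,.35),(.35,.05)]:
  print(); plan([(-.035,.091-.2*np.cos(t),.094+.2*np.sin(t),np.pi/2) for t in np.linspace(t0,t1,11)[1::3]])"
```

```text
t: 4.1
position: [0.4963, -0.0021, 0.2875]
tool_rot: [-2.373, -2.059, 0.0]
wrist_force: [-0.3, 0.5, 1.7]
gripper_width: -0.007
grasp_force: 0.8
[-0.03504572 -0.0687203   0.2144892 ]

[-0.0061, 0.0001, 0.0086] [-0.0, 0.0, -0.0001]
[-0.0257, 0.0001, 0.0388] [-0.0, 0.0, -0.0001]
[-0.0425, 0.0001, 0.0706] [-0.0, 0.0, -0.0001]
[-0.0563, 0.0001, 0.1038] [-0.0, 0.0, -0.0001]

[-0.0603, 0.0001, 0.1152] [-0.0, 0.0, -0.0001]
[-0.07, 0.0001, 0.1498] [-0.0, 0.0, -0.0001]
[-0.0766, 0.0001, 0.1852] [-0.0, 0.0, -0.0001]
[-0.08, 0.0001, 0.221] [-0.0, 0.0, -0.0001]
```

```bash
python3 -m crank '[[[-0.006,0,0.009],[0,0,0]],[[-0.013,0,0.019],[0,0,0]],[[-0.0195,0,0.029],[0,0,0]],[[-0.026,0,0.039],[0,0,0]],[[-0.032,0,0.0495],[0,0,0]],[[-0.037,0,0.06],[0,0,0]],[[-0.0425,0,0.0705],[0,0,0]],[[-0.0475,0,0.0815],[0,0,0]],[[-0.052,0,0.0925],[0,0,0]],[[-0.0565,0,0.104],[0,0,0]]]'
python3 -c "
from rows import *
print(tip(bot.get_obs()))
for t0,t1 in [(.35,.05)]:
  print(); plan([(-.035,.091-.2*np.cos(t),.094+.2*np.sin(t),np.pi/2) for t in np.linspace(t0,t1,11)[1::3]])"
```

```text
t: 5.1
position: [0.4924, -0.0299, 0.2354]
tool_rot: [-2.373, -2.059, 0.0]
wrist_force: [0.0, 0.1, 1.4]
gripper_width: 0.005
grasp_force: 0.7
[-0.03500699 -0.09677118  0.16243763]

[-0.0042, 0.0, 0.011] [-0.0, 0.0, -0.0001]
[-0.0139, 0.0, 0.0457] [-0.0, 0.0, -0.0001]
[-0.0205, 0.0, 0.0811] [-0.0, 0.0, -0.0001]
[-0.024, 0.0, 0.1169] [-0.0, 0.0, -0.0001]
```

```bash
python3 -m crank '[[[-0.004,0,0.011],[0,0,0]],[[-0.0075,0,0.0225],[0,0,0]],[[-0.011,0,0.034],[0,0,0]],[[-0.014,0,0.0455],[0,0,0]],[[-0.016,0,0.057],[0,0,0]],[[-0.0185,0,0.069],[0,0,0]],[[-0.0205,0,0.081],[0,0,0]],[[-0.022,0,0.092],[0,0,0]],[[-0.023,0,0.102],[0,0,0]],[[-0.024,0,0.111],[0,0,0]]]'
python3 -c "
from rows import *
print(tip(bot.get_obs()))"
```

```text
t: 6.1
position: [0.4908, -0.0415, 0.18]
tool_rot: [-2.373, -2.059, -0.0]
wrist_force: [-0.5, 0.1, 0.4]
gripper_width: -0.002
grasp_force: 0.5
[-0.0349835  -0.10854244  0.10695779]
```

```bash
python3 -m crank '[[[0,0,0.003],[0,0,0]],[[0,0,0.006],[0,0,0]],[[0,0,0.009],[0,0,0]],[[0,0,0.012],[0,0,0]],[[0,0,0.014],[0,0,0]],[[0,0,0.016],[0,0,0]],[[0,0,0.018],[0,0,0]],[[0,0,0.02],[0,0,0]],[[0,0,0.022],[0,0,0]],[[0,0,0.022],[0,0,0]]]'
python3 -c "
from rows import *
print(tip(bot.get_obs()))"
```

```text
t: 7.1
position: [0.4907, -0.0415, 0.1693]
tool_rot: [-2.373, -2.059, 0.0]
wrist_force: [0.5, -0.0, 1.1]
gripper_width: 0.003
grasp_force: 0.0
[-0.0349904  -0.10854411  0.0962883 ]
```

```bash
python3 -m crank '[[[0,0,0.0005],[0,0,0]],[[0,0,0.001],[0,0,0]],[[0,0,0.0015],[0,0,0]],[[0,0,0.002],[0,0,0]],[[0,0,0.0025],[0,0,0]],[[0,0,0.003],[0,0,0]],[[0,0,0.0035],[0,0,0]],[[0,0,0.004],[0,0,0]],[[0,0,0.004],[0,0,0]],[[0,0,0.004],[0,0,0]]]'
python3 -c "
from rows import *
print(tip(bot.get_obs()))"
```

```text
t: 8.1
position: [0.4907, -0.0415, 0.1674]
tool_rot: [-2.373, -2.059, 0.0]
wrist_force: [-0.1, -0.1, -0.2]
gripper_width: -0.001
grasp_force: 0.0
[-0.03499337 -0.10855661  0.09436403]
```

```bash
python3 -m crank '[[[0,0,0.0005],[0,0,0]],[[0,0,0.001],[0,0,0]],[[0,0,0.0015],[0,0,0]],[[0,0,0.002],[0,0,0]],[[0,0,0.0025],[0,0,0]],[[0,0,0.003],[0,0,0]],[[0,0,0.0035],[0,0,0]],[[0,0,0.004],[0,0,0]],[[0,0,0.004],[0,0,0]],[[0,0,0.004],[0,0,0]]]'
python3 -c "
from rows import *
print(tip(bot.get_obs()))"
```

```text
t: 9.1
position: [0.4908, -0.0416, 0.1663]
tool_rot: [2.373, 2.058, 0.001]
wrist_force: [-6.5, 0.6, 25.2]
gripper_width: -0.0
grasp_force: 12.4
[-0.03485413 -0.10858759  0.09329877]
```

Firm contact at tip z ≈ 0.0935, so the lid is down and the tip length is confirmed. Now to lift and check.

```bash
python3 -m crank '[[[0,0,-0.01],[0,0,0]],[[0,0,-0.04],[0,0,0]],[[0,0,-0.1],[0,0,0]],[[0,0,-0.17],[0,0,0]],[[0,0,-0.2],[0,0,0]],[[-0.05,0,-0.2],[0,0,0]],[[-0.1,0,-0.2],[0,0,0]],[[-0.15,0,-0.2],[0,0,0]],[[-0.2,0.03,-0.2],[0,0,0]],[[-0.2,0.03,-0.2],[0,0,0]]]'
python3 -c "
from rows import *
print(tip(bot.get_obs()))
cap('top','t2');cap('scene','s2')
import glob
A=[]
for u in range(295,375):
  for v in range(165,222):
    p=w2b(world('t2',u,v))
    if -.14<p[1]<.06 and -.075<p[0]<.03 and .08<p[2]<.12:A.append(p)
A=np.array(A);print(len(A),np.polyfit(A[:,1],A[:,2],1),A[:,2].mean())
x=.095;t=.126
plan([(-.058,-.208,.17,np.pi/2-t),(-.058,-.208,.122,np.pi/2-t)])
im=cv2.imread('pics/t2.png')[145:240,235:405]
cv2.imwrite('pics/t2c.png',cv2.resize(im,None,fx=4.5,fy=4.5,interpolation=cv2.INTER_CUBIC))
"
```

```text
t: 10.1
position: [0.4926, -0.1453, 0.2656]
tool_rot: [2.374, 2.055, 0.001]
wrist_force: [0.9, -0.0, -0.3]
gripper_width: -0.001
grasp_force: 0.0
[-0.01839579 -0.21103798  0.19263334]
2212 [-0.00274645  0.09525765] 0.09536816263546737
[0.0016, -0.0757, 0.0445] [-0.0001, -0.0, 0.0198]
[0.0015, -0.0757, 0.1405] [-0.0001, -0.0, 0.0198]
```

View pics/s2.png

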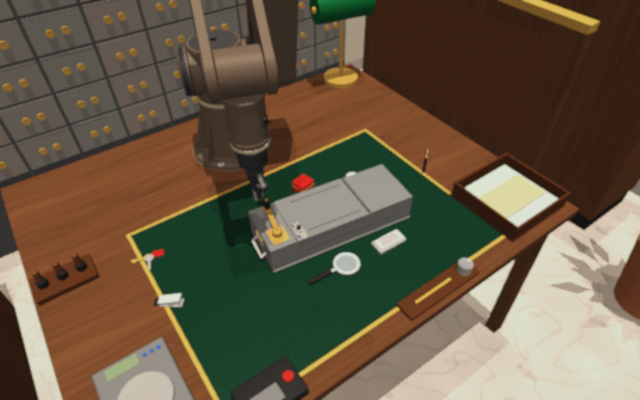

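View pics/t2c.png

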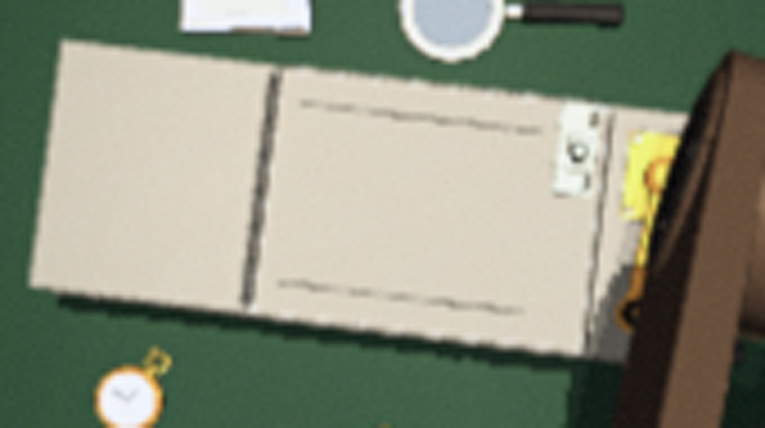

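The lid is shut flat (slope 0.003), and the stud is at crop (577,151). Going down behind the knob, and estimating the stop angle.

```bash
python3 -m crank '[[[0,-0.03,0],[0,0,0.01]],[[0,-0.06,0],[0,0,0.02]],[[0.001,-0.0755,0.01],[0,0,0.02]],[[0.001,-0.0755,0.04],[0,0,0.02]],[[0.001,-0.0755,0.07],[0,0,0.02]],[[0.001,-0.0755,0.1],[0,0,0.02]],[[0.001,-0.0755,0.12],[0,0,0.02]],[[0.001,-0.0755,0.13],[0,0,0.02]],[[0.001,-0.0755,0.14],[0,0,0.02]],[[0.001,-0.0755,0.14],[0,0,0.02]]]'
cat > arc.py <<'E'
from rows import *
import sys
def at(t,gap,z=.121): # tool behind knob by gap
    return (.04-.095*np.cos(t)-gap*np.sin(t),-.19+.095*np.sin(t)-gap*np.cos(t),z,np.pi/2-t)
def show(): 
    o=bot.get_obs(); p=tip(o); d=p[:2]-[.04,-.19]; a=np.arctan2(d[1],-d[0]); r=np.hypot(*d)
    Rx=R.from_rotvec(o['tool_rot']).as_matrix()[:,0]; yaw=np.arctan2(Rx[1],Rx[0])-th
    t=np.pi/2-yaw; f=R.from_rotvec(o['tool_rot']).inv().apply(o['wrist_force'])
    print('tip',p.round(4),'polar',a.round(3),r.round(4),'face t',t.round(3),'Ftool',f.round(1))
    return t
E
python3 -c "
from arc import *
show()
s=w2b(world('t2',577/4.5+234.6,151/4.5+144.6,.116));print('stud',s)
d=s[:2]-[.04,-.19];print('bar angle at contact',np.arctan2(d[1],-d[0])-np.arcsin(.013/np.hypot(*d)))
plan([at(t,.021) for t in np.linspace(.126,.426,11)])"
```

```text
t: 11.2
position: [0.4541, -0.1367, 0.1951]
tool_rot: [-2.497, -1.906, 0.0]
wrist_force: [0.2, 1.0, 0.1]
gripper_width: 0.003
grasp_force: 0.0
tip [-0.0579 -0.2079  0.1221] polar -0.181 0.0995 face t 0.126 Ftool [ 1.  -0.  -0.1]
stud [ 0.04912096 -0.12886847  0.116     ]
bar angle at contact 1.5069955009658527
[0.0181, -0.0004, 0.0022] [-0.0001, -0.0, 0.0001]
[0.0238, -0.0015, 0.0022] [-0.0001, -0.0, 0.0049]
[0.0296, -0.0025, 0.0022] [-0.0001, -0.0, 0.0096]
[0.0354, -0.0034, 0.0022] [-0.0001, -0.0, 0.0144]
[0.0412, -0.004, 0.0022] [-0.0001, -0.0, 0.0192]
[0.047, -0.0045, 0.0022] [-0.0001, -0.0, 0.024]
[0.0528, -0.0048, 0.0022] [-0.0001, -0.0, 0.0287]
[0.0586, -0.0049, 0.0022] [-0.0001, -0.0, 0.0335]
[0.0645, -0.0049, 0.0022] [-0.0001, -0.0, 0.0383]
[0.0703, -0.0047, 0.0022] [-0.0001, -0.0, 0.0431]
[0.0761, -0.0043, 0.0022] [-0.0001, -0.0, 0.0478]
```

The stop is expected near 1.51. Beginning the sweep.

```bash
python3 -m crank '[[[0.009,0,0.002],[0,0,0]],[[0.018,-0.0005,0.002],[0,0,0]],[[0.0238,-0.0015,0.002],[0,0,0.005]],[[0.0296,-0.0025,0.002],[0,0,0.0096]],[[0.0354,-0.0034,0.002],[0,0,0.0144]],[[0.0412,-0.004,0.002],[0,0,0.0192]],[[0.047,-0.0045,0.002],[0,0,0.024]],[[0.0528,-0.0048,0.002],[0,0,0.0287]],[[0.0586,-0.0049,0.002],[0,0,0.0335]],[[0.0645,-0.0049,0.002],[0,0,0.0383]]]'
python3 -c "
from arc import *
t=show()
plan([at(t,.021) for t in np.linspace(.366,.806,11)])"
```

```text
t: 12.2
position: [0.4603, -0.1048, 0.1947]
tool_rot: [2.709, 1.591, -0.0]
wrist_force: [-2.2, -2.4, -0.2]
gripper_width: -0.005
grasp_force: 1.7
tip [-0.0563 -0.1755  0.1217] polar 0.15 0.0973 face t 0.368 Ftool [-3.2 -0.8  0.2]
[-0.0003, 0.0002, 0.0014] [0.0, 0.0, -0.0002]
[0.0081, -0.0015, 0.0014] [0.0, 0.0, 0.0068]
[0.0166, -0.0028, 0.0014] [0.0, 0.0, 0.0138]
[0.0251, -0.0037, 0.0014] [0.0, 0.0, 0.0208]
[0.0336, -0.0043, 0.0014] [0.0, 0.0, 0.0278]
[0.0422, -0.0045, 0.0014] [0.0, 0.0, 0.0348]
[0.0507, -0.0043, 0.0014] [0.0, 0.0, 0.0418]
[0.0593, -0.0037, 0.0014] [0.0, 0.0, 0.0488]
[0.0678, -0.0028, 0.0014] [0.0, 0.0, 0.0558]
[0.0762, -0.0014, 0.0014] [0.0, 0.0, 0.0628]
[0.0846, 0.0003, 0.0014] [0.0, 0.0, 0.0698]
```

```bash
python3 -m crank '[[[0.008,-0.0015,0],[0,0,0.007]],[[0.0165,-0.0028,0],[0,0,0.014]],[[0.025,-0.0037,0],[0,0,0.021]],[[0.0336,-0.0043,0],[0,0,0.028]],[[0.0422,-0.0045,0],[0,0,0.035]],[[0.0507,-0.0043,0],[0,0,0.042]],[[0.0593,-0.0037,0],[0,0,0.049]],[[0.0678,-0.0028,0],[0,0,0.056]],[[0.0762,-0.0014,0],[0,0,0.063]],[[0.0846,0.0003,0],[0,0,0.07]]]'
python3 -c "
from arc import *
t=show()
plan([at(t,.021) for t in np.linspace(.806,1.186,11)])"
```

```text
t: 13.2
position: [0.4804, -0.0676, 0.1945]
tool_rot: [-2.991, -0.961, 0.002]
wrist_force: [-3.6, -1.0, 1.1]
gripper_width: 0.001
grasp_force: 1.9
tip [-0.0416 -0.1358  0.1215] polar 0.586 0.098 face t 0.808 Ftool [-3.5 -1.3 -1.1]
[0.0006, 0.0011, 0.0011] [-0.0001, 0.0001, -0.0003]
[0.0078, -0.0003, 0.0011] [-0.0001, 0.0002, 0.0057]
[0.0151, -0.0015, 0.0011] [-0.0001, 0.0002, 0.0118]
[0.0225, -0.0025, 0.0011] [-0.0001, 0.0002, 0.0178]
[0.0298, -0.0031, 0.001] [-0.0001, 0.0002, 0.0239]
[0.0372, -0.0035, 0.001] [-0.0001, 0.0002, 0.0299]
[0.0446, -0.0035, 0.001] [-0.0001, 0.0002, 0.036]
[0.052, -0.0033, 0.001] [-0.0001, 0.0002, 0.042]
[0.0594, -0.0028, 0.001] [-0.0001, 0.0002, 0.0481]
[0.0667, -0.0021, 0.001] [-0.0001, 0.0002, 0.0541]
[0.0741, -0.001, 0.001] [-0.0001, 0.0002, 0.0602]
```

```bash
python3 -m crank '[[[0.0078,-0.0003,0],[0,0,0.006]],[[0.015,-0.0015,0],[0,0,0.012]],[[0.0225,-0.0025,0],[0,0,0.018]],[[0.03,-0.003,0],[0,0,0.024]],[[0.037,-0.0035,0],[0,0,0.03]],[[0.0445,-0.0035,0],[0,0,0.036]],[[0.052,-0.0033,0],[0,0,0.042]],[[0.0594,-0.0028,0],[0,0,0.048]],[[0.0667,-0.002,0],[0,0,0.054]],[[0.074,-0.001,0],[0,0,0.06]]]'
python3 -c "
from arc import *
t=show()
plan([at(t,.021) for t in np.linspace(1.186,1.286,11)])"
```

```text
t: 14.2
position: [0.51, -0.0455, 0.1944]
tool_rot: [-3.118, -0.384, 0.003]
wrist_force: [-4.4, 2.4, -0.9]
gripper_width: -0.001
grasp_force: 1.9
tip [-0.0155 -0.1098  0.1214] polar 0.966 0.0975 face t 1.185 Ftool [-3.7 -3.4  0.9]
[0.0003, 0.0003, 0.0009] [-0.0001, 0.0002, 0.0002]
[0.0022, -0.0001, 0.0008] [-0.0001, 0.0002, 0.0018]
[0.0041, -0.0005, 0.0008] [-0.0001, 0.0002, 0.0034]
[0.006, -0.0009, 0.0008] [-0.0001, 0.0002, 0.005]
[0.008, -0.0012, 0.0008] [-0.0001, 0.0002, 0.0066]
[0.0099, -0.0016, 0.0008] [-0.0001, 0.0002, 0.0082]
[0.0118, -0.0019, 0.0008] [-0.0001, 0.0002, 0.0097]
[0.0137, -0.0022, 0.0008] [-0.0001, 0.0002, 0.0113]
[0.0156, -0.0025, 0.0008] [-0.0001, 0.0002, 0.0129]
[0.0176, -0.0027, 0.0008] [-0.0001, 0.0002, 0.0145]
[0.0195, -0.0029, 0.0008] [-0.0001, 0.0003, 0.0161]
```

```bash
python3 -m crank '[[[0.002,0,0],[0,0,0.002]],[[0.004,-0.0005,0],[0,0,0.0035]],[[0.006,-0.001,0],[0,0,0.005]],[[0.008,-0.001,0],[0,0,0.0065]],[[0.01,-0.0015,0],[0,0,0.008]],[[0.012,-0.002,0],[0,0,0.01]],[[0.014,-0.002,0],[0,0,0.0115]],[[0.0155,-0.0025,0],[0,0,0.013]],[[0.0175,-0.0025,0],[0,0,0.0145]],[[0.0195,-0.003,0],[0,0,0.016]]]'
python3 -c "
from arc import *
t=show()
plan([at(t,.021) for t in np.linspace(1.286,1.386,11)])"
```

```text
t: 15.2
position: [0.5201, -0.0424, 0.1944]
tool_rot: [3.133, 0.227, 0.0]
wrist_force: [-3.4, 0.2, 0.9]
gripper_width: -0.004
grasp_force: 1.6
tip [-0.0058 -0.1053  0.1214] polar 1.075 0.0963 face t 1.285 Ftool [-3.4 -0.7 -0.9]
[-0.0016, -0.0017, 0.0009] [0.0, -0.0, 0.0002]
[0.0003, -0.0021, 0.0009] [0.0, -0.0, 0.0018]
[0.0022, -0.0025, 0.0009] [0.0, -0.0, 0.0034]
[0.0041, -0.0029, 0.0009] [0.0, -0.0, 0.005]
[0.006, -0.0032, 0.0009] [0.0, -0.0, 0.0066]
[0.008, -0.0035, 0.0009] [0.0, -0.0, 0.0081]
[0.0099, -0.0039, 0.0009] [0.0, -0.0, 0.0097]
[0.0118, -0.0042, 0.0009] [0.0, -0.0, 0.0113]
[0.0137, -0.0044, 0.0009] [0.0, -0.0, 0.0129]
[0.0157, -0.0047, 0.0009] [0.0, -0.0, 0.0145]
[0.0176, -0.0049, 0.0009] [0.0, -0.0, 0.0161]
```

```bash
python3 -m crank '[[[0.002,-0.0005,0],[0,0,0.0018]],[[0.004,-0.001,0],[0,0,0.0034]],[[0.006,-0.001,0],[0,0,0.005]],[[0.008,-0.0015,0],[0,0,0.0066]],[[0.0095,-0.002,0],[0,0,0.0082]],[[0.0115,-0.0025,0],[0,0,0.0098]],[[0.0135,-0.003,0],[0,0,0.0114]],[[0.0155,-0.003,0],[0,0,0.013]],[[0.017,-0.0035,0],[0,0,0.0145]],[[0.017,-0.0035,0],[0,0,0.0145]]]'
python3 -c "
from arc import *
t=show()
plan([at(t,.0215) for t in np.linspace(1.396,1.496,11)])"
```

```text
t: 16.2
position: [0.5282, -0.0394, 0.1944]
tool_rot: [3.14, 0.085, 0.0]
wrist_force: [-1.5, -2.3, -1.0]
gripper_width: 0.001
grasp_force: 0.9
tip [ 0.0019 -0.1012  0.1214] polar 1.165 0.0967 face t 1.376 Ftool [-1.7  2.2  1. ]
[0.0013, -0.0018, 0.0008] [0.0, -0.0, 0.0033]
[0.0032, -0.0021, 0.0008] [0.0, -0.0, 0.0049]
[0.0051, -0.0025, 0.0008] [0.0, -0.0, 0.0064]
[0.007, -0.0028, 0.0008] [0.0, -0.0, 0.008]
[0.009, -0.0032, 0.0008] [0.0, -0.0, 0.0096]
[0.0109, -0.0035, 0.0008] [0.0, -0.0, 0.0112]
[0.0128, -0.0038, 0.0008] [0.0, -0.0, 0.0128]
[0.0147, -0.004, 0.0008] [0.0, -0.0, 0.0144]
[0.0167, -0.0043, 0.0008] [0.0, -0.0, 0.016]
[0.0186, -0.0045, 0.0008] [0.0, -0.0, 0.0176]
[0.0206, -0.0047, 0.0008] [0.0, -0.0, 0.0192]
```

```bash
python3 -m crank '[[[0.001,0,0],[0,0,0.001]],[[0.002,-0.0005,0],[0,0,0.002]],[[0.003,-0.0005,0],[0,0,0.003]],[[0.004,-0.001,0],[0,0,0.004]],[[0.005,-0.001,0],[0,0,0.005]],[[0.006,-0.0015,0],[0,0,0.006]],[[0.007,-0.0015,0],[0,0,0.007]],[[0.008,-0.002,0],[0,0,0.008]],[[0.009,-0.002,0],[0,0,0.009]],[[0.009,-0.002,0],[0,0,0.009]]]'
python3 -c "
from arc import *
t=show()"
python3 -m crank '[[[0.0005,0,0],[0,0,0.0005]],[[0.001,0,0],[0,0,0.001]],[[0.0015,0,0],[0,0,0.0015]],[[0.002,-0.0005,0],[0,0,0.002]],[[0.0025,-0.0005,0],[0,0,0.0025]],[[0.003,-0.0005,0],[0,0,0.003]],[[0.0035,-0.0005,0],[0,0,0.0035]],[[0.004,-0.001,0],[0,0,0.004]],[[0.004,-0.001,0],[0,0,0.004]],[[0.004,-0.001,0],[0,0,0.004]]]'
python3 -c "
from arc import *
t=show()"
```

```text
t: 17.2
position: [0.5326, -0.0381, 0.1944]
tool_rot: [-3.142, 0.004, -0.0]
wrist_force: [-2.4, -0.3, -0.2]
gripper_width: 0.001
grasp_force: 1.3
tip [ 0.0059 -0.0993  0.1214] polar 1.212 0.0969 face t 1.432 Ftool [-2.4  0.3  0.2]
t: 18.2
position: [0.5345, -0.0377, 0.1944]
tool_rot: [3.141, -0.043, 0.0]
wrist_force: [-3.7, 1.5, 1.2]
gripper_width: 0.001
grasp_force: 1.4
tip [ 0.0078 -0.0986  0.1214] polar 1.232 0.0969 face t 1.457 Ftool [-3.8 -1.4 -1.2]
```

```bash
python3 -m crank '[[[0.0005,0,0],[0,0,0.0005]],[[0.001,0,0],[0,0,0.001]],[[0.0015,0,0],[0,0,0.0015]],[[0.002,-0.0005,0],[0,0,0.002]],[[0.0025,-0.0005,0],[0,0,0.0025]],[[0.003,-0.0005,0],[0,0,0.003]],[[0.0035,-0.0005,0],[0,0,0.0035]],[[0.004,-0.001,0],[0,0,0.004]],[[0.004,-0.001,0],[0,0,0.004]],[[0.004,-0.001,0],[0,0,0.004]]]'
python3 -c "
from arc import *
t=show()"
```

```text
t: 19.2
position: [0.5366, -0.0373, 0.1944]
tool_rot: [3.14, -0.082, 0.0]
wrist_force: [-2.7, 1.1, 1.0]
gripper_width: 0.002
grasp_force: 1.4
tip [ 0.0098 -0.0979  0.1214] polar 1.254 0.0969 face t 1.482 Ftool [-2.7 -0.9 -1. ]
```

```bash
python3 -m crank '[[[0.0005,0,0],[0,0,0.0005]],[[0.001,0,0],[0,0,0.001]],[[0.0015,0,0],[0,0,0.0015]],[[0.002,-0.0005,0],[0,0,0.002]],[[0.0025,-0.0005,0],[0,0,0.0025]],[[0.003,-0.0005,0],[0,0,0.003]],[[0.003,-0.0005,0],[0,0,0.003]],[[0.003,-0.0005,0],[0,0,0.003]],[[0.003,-0.0005,0],[0,0,0.003]],[[0.003,-0.0005,0],[0,0,0.003]]]'
python3 -c "
from arc import *
t=show()"
```

```text
t: 20.2
position: [0.538, -0.037, 0.1944]
tool_rot: [-3.14, 0.112, -0.0]
wrist_force: [-3.1, 2.4, 0.3]
gripper_width: -0.003
grasp_force: 1.5
tip [ 0.0112 -0.0974  0.1214] polar 1.269 0.097 face t 1.501 Ftool [-3.3 -2.2 -0.3]
```

```bash
python3 -m crank '[[[0.0005,0,0],[0,0,0]],[[0.001,0,0],[0,0,0]],[[0.0015,0,0],[0,0,0]],[[0.002,0,0],[0,0,0]],[[0.0025,0,0],[0,0,0]],[[0.003,0,0],[0,0,0]],[[0.003,0,0],[0,0,0]],[[0.003,0,0],[0,0,0]],[[0.003,0,0],[0,0,0]],[[0.003,0,0],[0,0,0]]]'
python3 -c "
from arc import *
t=show()"
```

```text
t: 21.2
position: [0.5395, -0.0372, 0.1944]
tool_rot: [3.14, -0.112, 0.0]
wrist_force: [-3.3, 3.2, 1.3]
gripper_width: 0.002
grasp_force: 1.5
tip [ 0.0127 -0.0974  0.1214] polar 1.284 0.0966 face t 1.501 Ftool [-3.5 -2.9 -1.4]
```

```bash
python3 -m crank '[[[0.0005,-0.0005,0],[0,0,0]],[[0.001,-0.001,0],[0,0,0]],[[0.0015,-0.001,0],[0,0,0]],[[0.002,-0.001,0],[0,0,0]],[[0.0025,-0.001,0],[0,0,0]],[[0.003,-0.001,0],[0,0,0]],[[0.003,-0.001,0],[0,0,0]],[[0.003,-0.001,0],[0,0,0]],[[0.003,-0.001,0],[0,0,0]],[[0.003,-0.001,0],[0,0,0]]]'
python3 -c "
from arc import *
t=show()"
```

```text
t: 22.2
position: [0.5411, -0.0368, 0.1944]
tool_rot: [-3.14, 0.112, -0.0]
wrist_force: [-1.3, -1.7, -1.4]
gripper_width: 0.003
grasp_force: 1.1
tip [ 0.0142 -0.0968  0.1214] polar 1.301 0.0968 face t 1.501 Ftool [-1.2  1.8  1.4]
```

```bash
python3 -m crank '[[[0.0005,0,0],[0,0,0.001]],[[0.001,0,0],[0,0,0.002]],[[0.0015,0,0],[0,0,0.003]],[[0.002,0,0],[0,0,0.004]],[[0.0025,0,0],[0,0,0.005]],[[0.003,0,0],[0,0,0.005]],[[0.003,0,0],[0,0,0.005]],[[0.003,0,0],[0,0,0.005]],[[0.003,0,0],[0,0,0.005]],[[0.003,0,0],[0,0,0.005]]]'
python3 -c "
from arc import *
t=show()"
```

```text
t: 23.2
position: [0.5426, -0.0369, 0.1944]
tool_rot: [-3.137, 0.161, -0.0]
wrist_force: [-3.5, 3.3, 1.3]
gripper_width: 0.0
grasp_force: 1.6
tip [ 0.0156 -0.0967  0.1214] polar 1.316 0.0965 face t 1.532 Ftool [-3.8 -2.9 -1.3]
```

```bash
python3 -m crank '[[[0.0005,0,0],[0,0,0]],[[0.001,-0.0005,0],[0,0,0]],[[0.0015,-0.0005,0],[0,0,0]],[[0.002,-0.0005,0],[0,0,0]],[[0.0025,-0.0005,0],[0,0,0]],[[0.003,-0.0005,0],[0,0,0]],[[0.003,-0.0005,0],[0,0,0]],[[0.003,-0.0005,0],[0,0,0]],[[0.003,-0.0005,0],[0,0,0]],[[0.003,-0.0005,0],[0,0,0]]]'
python3 -c "
from arc import *
t=show()"
```

```text
t: 24.2
position: [0.5437, -0.0368, 0.1944]
tool_rot: [3.137, -0.161, -0.001]
wrist_force: [-5.4, 1.4, 1.6]
gripper_width: -0.003
grasp_force: 3.1
tip [ 0.0167 -0.0964  0.1214] polar 1.327 0.0964 face t 1.532 Ftool [-5.5 -0.9 -1.6]
```

The force is rising, so this is the stop. Continuing in smaller steps.

```bash
python3 -m crank '[[[0.0005,0,0],[0,0,0]],[[0.001,0,0],[0,0,0]],[[0.0015,0,0],[0,0,0]],[[0.002,0,0],[0,0,0]],[[0.002,0,0],[0,0,0]],[[0.002,0,0],[0,0,0]],[[0.002,0,0],[0,0,0]],[[0.002,0,0],[0,0,0]],[[0.002,0,0],[0,0,0]],[[0.002,0,0],[0,0,0]]]'
python3 -c "
from arc import *
t=show()"
```

```text
t: 25.2
position: [0.5443, -0.0368, 0.1943]
tool_rot: [-3.137, 0.161, 0.002]
wrist_force: [-7.7, 2.1, 3.1]
gripper_width: -0.001
grasp_force: 4.2
tip [ 0.0173 -0.0963  0.1213] polar 1.333 0.0964 face t 1.532 Ftool [-7.9 -1.3 -3. ]
```

```bash
python3 -m crank '[[[0.0005,0,0],[0,0,0]],[[0.001,0,0],[0,0,0]],[[0.0015,0,0],[0,0,0]],[[0.002,0,0],[0,0,0]],[[0.0025,0,0],[0,0,0]],[[0.003,0,0],[0,0,0]],[[0.003,0,0],[0,0,0]],[[0.003,0,0],[0,0,0]],[[0.003,0,0],[0,0,0]],[[0.003,0,0],[0,0,0]]]'
python3 -c "
from arc import *
t=show()"
```

```text
t: 26.2
position: [0.5453, -0.0368, 0.1943]
tool_rot: [-3.137, 0.161, 0.004]
wrist_force: [-11.2, 2.1, 7.1]
gripper_width: -0.001
grasp_force: 5.8
tip [ 0.0181 -0.0962  0.1213] polar 1.342 0.0963 face t 1.532 Ftool [-11.4  -1.   -7.1]
```

```bash
python3 -m crank '[[[0.0006,0,0],[0,0,0]],[[0.0006,0,0],[0,0,0]],[[0.0006,0,0],[0,0,0]],[[0.0006,0,0],[0,0,0]],[[0.0006,0,0],[0,0,0]],[[0.0006,0,0],[0,0,0]],[[0.0006,0,0],[0,0,0]],[[0.0006,0,0],[0,0,0]],[[0.0006,0,0],[0,0,0]],[[0.0006,0,0],[0,0,0]]]'
python3 -c "
from arc import *
t=show()"
```

```text
t: 27.2
position: [0.5455, -0.0368, 0.1942]
tool_rot: [-3.137, 0.161, 0.005]
wrist_force: [-11.9, 2.0, 7.7]
gripper_width: -0.0
grasp_force: 6.2
tip [ 0.0183 -0.0962  0.1212] polar 1.344 0.0963 face t 1.532 Ftool [-12.1  -0.8  -7.7]
```

Held for over a second at about 12 N. Backing straight off, then up and away.

```bash
python3 -m crank '[[[-0.003,0,0],[0,0,0]],[[-0.006,0,0],[0,0,0]],[[-0.01,0,0],[0,0,0]],[[-0.02,0,0],[0,0,0]],[[-0.04,0,0],[0,0,0]],[[-0.06,0,-0.02],[0,0,0]],[[-0.08,0,-0.09],[0,0,0]],[[-0.08,0,-0.17],[0,0,0]],[[-0.08,0,-0.25],[0,0,0]],[[-0.08,0,-0.3],[0,0,0]]]'
python3 -m crank '[[[0,0.08,-0.05],[0,0,0]],[[0,0.16,-0.05],[0,0,0]],[[0,0.24,-0.05],[0,0,0]],[[0,0.32,-0.05],[0,0,0]],[[0,0.4,-0.05],[0,0,0]],[[0,0.46,-0.05],[0,0,0]],[[0,0.5,-0.05],[0,0,0]],[[0,0.5,-0.05],[0,0,0]],[[0,0.5,-0.05],[0,0,0]],[[0,0.5,-0.05],[0,0,0]]]'
python3 -c "
from rows import *
cap('top','t3')
im=cv2.imread('pics/t3.png')[135:260,235:405]
cv2.imwrite('pics/t3c.png',cv2.resize(im,None,fx=4.5,fy=4.5,interpolation=cv2.INTER_CUBIC))"
```

```text
t: 28.2
position: [0.5067, -0.0329, 0.348]
tool_rot: [3.137, -0.161, 0.005]
wrist_force: [1.9, -0.3, -1.3]
gripper_width: 0.002
grasp_force: 0.0
t: 29.2
position: [0.4812, -0.2806, 0.3697]
tool_rot: [-3.137, 0.16, -0.0]
wrist_force: [0.4, -0.7, 0.3]
gripper_width: 0.002
grasp_force: 0.0
```

View pics/t3c.png

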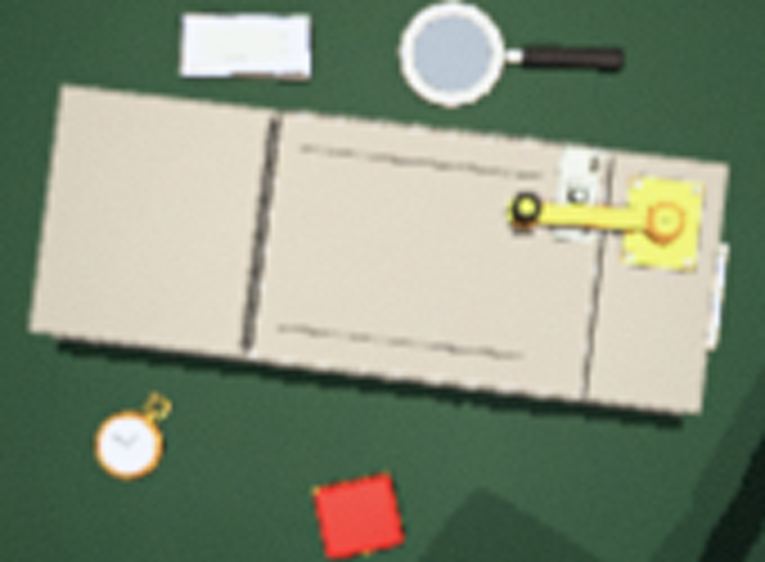

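The lid is flat, the lever bar (525,208 to 666,220) lies against the stud at (578,195), and the valuables are untouched.

```bash
python3 -c "
from rig import job
print(job.finish_job())"
```

```text
the job is handed in; nothing more can be done
None
```

The job is handed in: the lid is folded flat, the lever was pressed on its stop at about 12 N sideways for over a second and stayed there when released, and the valuables were not touched.

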